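# Clamp the flat gauge in the contact-gap jig and keep the key held

## Robot

A 6-joint arm with a two-finger parallel gripper is mounted at the origin on the work surface. World frame = base frame: x ahead of the robot, y to its left, z up, the work surface at z = 0. Lengths are in m, angles in rad, forces in N, time in s.
With the tool pointing down it reaches from about 0.35 to 0.875 m from the base axis. Payload 4.2 kg.
Tool frame: the origin (TCP) lies midway between the tips of the shut fingers; the grasp point (between the pads) lies 19 mm behind it; z points along the fingers, y is the line along which they close (so a half turn about z gives the same grasp; the last joint's range is limited). The gripper opens to 87 mm and grips with 3 to 60 N. Pads are 19 mm wide; open, the fingers measure 117 mm over their backs; the gripper's body (75 mm by 190 mm) begins 51 mm behind the grasp point.
Start: joints at [0.259, 0.385, 0.008, 0, -1.194, -0.259], TCP at [0.625, 0, 0.223] pointing down, gripper open.
Joint ranges: [-3.14, 3.14], [-1.21, 2.06], [-1.07, 1.41], [-3.16, 2.05], [-2.99, -0.16], [-3.1, 3.1]. Speed limits (rad/s): [2.79, 2.79, 3.14, 3.14, 3.14, 3.14].

## Interface

Orientations are given as a unit quaternion [x, y, z, w].
In Python, from workcell import arm gives the robot as it stands.
- The arm moves only by the tool shift_gripper, called after ">>>" in YAML: its name, and indented under it one key for each argument. Schema: {"type":"object","properties":{"moves":{"type":"array","items":{"type":"array","items":{"type":"array","items":{"type":"number"},"minItems":5,"maxItems":5},"minItems":1,"maxItems":10},"minItems":1,"maxItems":1},"squeeze":{"type":"number"},"only":{"type":"string"},"quiet":{"type":"boolean"},"lines":{"type":"string"}},"required":["moves"],"additionalProperties":false}. moves is a list that holds a single list of rows (three levels of brackets), with 1 to 10 rows, each of 5 numbers: dx, dy, dz in parts of the range, where 1.0 means 600 mm, then a turn about the tool's z in a scale on which 1.0 is pi rad, then the finger opening in m; each row shifts and turns the commanded pose from where the row before left it, along the tool's axes as they then stand; what a row does not reach is not made up. A row lasts 1/8 s, in which the tool goes at most 0.0625 m and 0.188 rad, less where a joint would pass 70% of its speed; a pose out of reach is approached as far as the arm can. The fingers move at their own pace and stop on an object; squeeze is the grip in N (left out, the last holds). Time passes only in rows, so rows that do not move let the fingers close. The tool returns the time, the measured TCP pose, the force, the opening and the grip force at its end. only (a regular expression) keeps the lines of the reply that match it, lines (a string "A,B") keeps lines A to B, and quiet returns only ok. No shift or turn number may pass 1 either way. Input that does not fit is refused with a message, and nothing moves.
- arm.observe(): the state, without advancing time (a new reading comes with each control period).
- arm.capture(name): name is "scene" or "side" or "wrist"; returns the picture (480x640x3 uint8, red, green, blue); there is no depth.
- arm.camera_info(name): a dict with "K" (3x3 intrinsics, pixels), "cam_to_world" (4x4, takes a point from camera to world coordinates); the wrist camera has in their place "tool_from_camera" (4x4, takes a point from camera to tool coordinates, whose origin is the TCP and whose axes are the flange's). Camera axes: x right, y up, looking along -z (the intrinsics and any distortion apply to the point x, -y, -z); pixel columns grow to the right and rows downward; lengths in m; the calibration is good to about 2 mm. A picture is of the moment at which its call begins: read the wrist's pose just before it. camera_info takes no time and is no camera call.
- arm.finish_job(): hands the job in; it is judged then, once.
The state is a dict: "t": time; "qpos": joint angles; "joint_vel": joint speeds; "effort": joint torques, N m; "tcp_pos": TCP position; "tool_rot": TCP orientation; "contact_force": force on the tool from outside, world axes, zero at the start; "ft_torque": the same for the moment, N m; "width": finger opening in m; "gripper_force": force on a finger pad.
Only numpy, scipy, OpenCV 4.12 (cv2) and the standard library are available. Lean on these libraries where they do the work, as an engineer would, in place of code of your own. Each camera call takes 0.05 s, during which the arm holds its last target. There are 200 camera calls.

## Task

Slide the flat-bladed gauge all the way into the slot of the contact-gap jig, until its collar meets the jig's front, and let go of it there. Then push the jig's spring key down with the closed fingertips until the top of its cap is level with the tops of the two posts beside it, so that the contact clamps the blade, and finish while still holding the key at that height. Leave the other things on the bench where they are.

Things in the scene. Friction and masses are not known exactly. Their poses are not given: they have to be found in the camera images.
- gauge: Gauge to use, loose, 0.18 kg: aluminium bar handle 80 long x 16 wide x 36 high, dark ribs, standing on the bench; at its front a collar 44 wide, 6 thick, 30 high; ahead of it a flat steel blade 55 long, 14 wide, 3 thick, its underside 8 mm above the bench. Origin: underside, middle of the handle; +x along the blade (tip at +95 mm), z up. Grip across the 16 mm width, at the middle or behind.
- gauge_shoulder (a point): The front face of the gauge's collar, at the underside: 40 mm ahead of the gauge's origin; axes as the gauge.
- jig: Contact-gap jig, fixed: aluminium and grey block 85 x 80 x 46 high; a level slot runs in along +x from its front (-x) face: 17 wide, floor 7.5 mm above the bench, 22 high but 13.5 under the contact; mouth a funnel 31 wide, 14 long. Origin: on the bench under the key's axis, 35 mm behind the front face; x into the slot, z up. The gauge goes in standing on the bench, its x along the jig's.
- jig_mouth (a point): Middle of the slot's mouth in the front face, at bench level, 35 mm from the jig's origin towards -x; axes as the jig. With the gauge home, gauge_shoulder coincides with it.
- cap: Round black cap of the spring key, radius 16, 14 thick, above the jig's origin; its top is 88 mm above the bench when free. Origin: centre of its underside. It only moves straight down and springs back: about 2 N starts it, after 10 mm the contact meets the blade (3.5 N), then 4.6 N rising 0.4 N per mm; level with the posts (16 mm down) about 7 N; 8 mm lower it strikes its stop.
- cap_top (a point): Centre of the top of the cap, where to press; z up.
- post_top (a point): Top of one of the two steel posts (10 mm in diameter) that stand 33 mm either side (y) of the key's axis, 72 mm above the bench: the height to bring the top of the cap to. They stand 26 mm above the flat top of the jig. Axes as the jig.
- contact: The brass contact (12 x 12 x 22 mm) inside the slot under the key, on the key's axis; free, its underside (its origin) is 21 mm above the bench. The key pushes it down on to the blade.
- pin_gauge: Another gauge, NOT to be used (loose): a like but shorter handle (60 x 16 x 36 mm), no collar, a round pin 10 mm in diameter and 28 mm long instead of a flat blade. Origin: underside, middle of the handle; x towards the pin.
- tin: Bystander: flat round tin, radius 33, 22 high. Origin: centre of underside.
- driver: Bystander: screwdriver lying on the bench.
- breadboard: Bystander: flat white prototyping board, 55 x 165 x 8.5 mm. Origin: centre of underside.
- strippers: Bystander: wire strippers with two blue handles lying flat, 12 mm high, about 170 long.
- jar: Bystander: glass jar, radius 32, 85 high. Origin: centre of underside.
- parts_tray: Bystander: open divided grey tray, 110 x 150 x 30 mm. Origin: centre of underside.

How it is judged:
On the way, in this order (a step that is already met when the one before it is completed fails the run):
1. the flat gauge is home in the slot and let go, the key not yet pressed (x of gauge_shoulder in the frame of jig_mouth between -0.004 and 0.004 m and y of gauge_shoulder in the frame of jig_mouth between -0.005 and 0.005 m and z of gauge_shoulder in the frame of jig_mouth below 0.005 m and angle between the x axis of gauge and the x axis of jig, either way round below 0.1 rad and angle between gauge's own z axis and vertical below 0.1 rad and contact force between the fingers and gauge below 0.1 N and linear speed of gauge below 0.02 m/s and z of cap_top in the frame of post_top above 0.012 m), for 0.2 s.
2. the fingers hold the key level with the posts, the contact clamping the blade (z of cap_top in the frame of post_top between -0.004 and 0.004 m and contact force between the fingers and cap above 2 N and contact force between contact and gauge above 1 N), for 0.3 s.
At the end, for the whole second after the job is handed in: Flat gauge home: collar within 4 mm of the jig's front, within 5 mm of centre, straight and flat within 0.1 rad, at rest, not touched by the fingers. Fingers press the cap (over 2 N), its top within 4 mm of the posts' height; the contact presses the gauge with over 1 N. Ends in this hold (all of step 2 and x of gauge_shoulder in the frame of jig_mouth between -0.004 and 0.004 m and y of gauge_shoulder in the frame of jig_mouth between -0.005 and 0.005 m and z of gauge_shoulder in the frame of jig_mouth below 0.005 m and angle between the x axis of gauge and the x axis of jig, either way round below 0.1 rad and angle between gauge's own z axis and vertical below 0.1 rad and contact force between the fingers and gauge below 0.1 N and linear speed of gauge below 0.02 m/s); the arm keeps its last pose, push and grip.
It fails at once if any of the other loose things is moved by more than 30 mm (distance of any of pin_gauge, tin, driver, breadboard, strippers, jar, parts_tray from where it was at the start of the episode above 0.03 m).
It also fails if it takes over 54 s, if anything falls off the work surface, if the arm or the gripper's body presses on something with over 40 N, if the wrist force passes 120 N, or if a joint passes its speed limit or range.

## Working session

There is one attempt and no reset: what is moved stays moved. The work goes in short steps, Python scripts to look and compute and a tool call to move; the robot and the scene stay as the last step left them, time stands still between calls to the robot, and variables do not carry over. Pictures are saved under pics/ and viewed, at most 11 in all, crops included, and the job is handed in when it is done.

```bash
ls; mkdir -p pics; python3 - <<'E'
from workcell import arm
import cv2
for n in("scene","side"):
    cv2.imwrite(f"pics/{n}0.png",arm.capture(n)[:,:,::-1])
    print(n,arm.camera_info(n))
print(arm.camera_info("wrist")); print(arm.observe())
E
```

```text
pics
workcell.py
scene {'K': array([[454.50510474,   0.        , 326.48901415],
       [  0.        , 454.50510474, 234.04640269],
       [  0.        ,   0.        ,   1.        ]]), 'cam_to_world': array([[-0.17332536, -0.51536317,  0.83926106,  1.3509423 ],
       [ 0.98482555, -0.09828469,  0.14303408,  0.10421051],
       [ 0.00877202,  0.85131717,  0.52457805,  0.54439285],
       [ 0.        ,  0.        ,  0.        ,  1.        ]])}
side {'K': array([[517.47291721,   0.        , 318.85653027],
       [  0.        , 517.47291721, 237.61833591],
       [  0.        ,   0.        ,   1.        ]]), 'cam_to_world': array([[ 0.74805243,  0.47133991, -0.46717904,  0.13007621],
       [-0.66359371,  0.53953737, -0.51821116, -0.53874947],
       [ 0.00780695,  0.69766619,  0.71638044,  0.81474116],
       [ 0.        ,  0.        ,  0.        ,  1.        ]])}
{'K': array([[346.08536855,   0.        , 320.61753857],
       [  0.        , 346.08536855, 243.09678161],
       [  0.        ,   0.        ,   1.        ]]), 'tool_from_camera': array([[-1.33570381e-03,  9.57228366
[... 339 characters left out ...]
0736e-01,  3.85489565e-01,  6.79113631e-03, -4.27734896e-04,
       -1.19402825e+00, -2.58623696e-01]), 'joint_vel': array([-7.79835387e-06, -2.01384828e-03,  5.63920557e-03,  1.53849703e-03,
       -1.63962364e-03,  1.61290156e-03]), 'effort': array([ 1.65357815e-04, -3.91689312e+01,  1.87934643e+01,  4.23187181e+00,
        1.34990664e-02, -6.93199490e-05]), 'tcp_pos': array([ 6.24467015e-01, -2.54940659e-06,  2.21575313e-01]), 'tool_rot': array([-7.07031935e-01,  7.07180933e-01,  6.57101457e-04, -7.34372947e-04]), 'contact_force': array([-0.16539114, -0.20427572, -0.08730725]), 'ft_torque': array([ 0.01815033, -0.0045164 ,  0.02539421]), 'gripper_force': 0.0, 'width': 0.08727426180003106}
```

View pics/scene0.png

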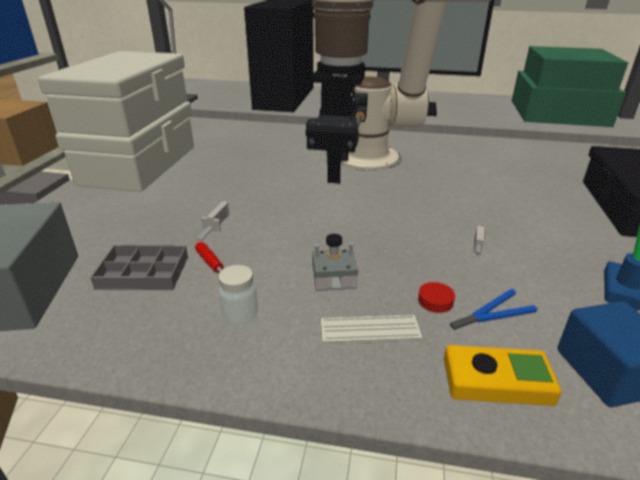

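View pics/side0.png

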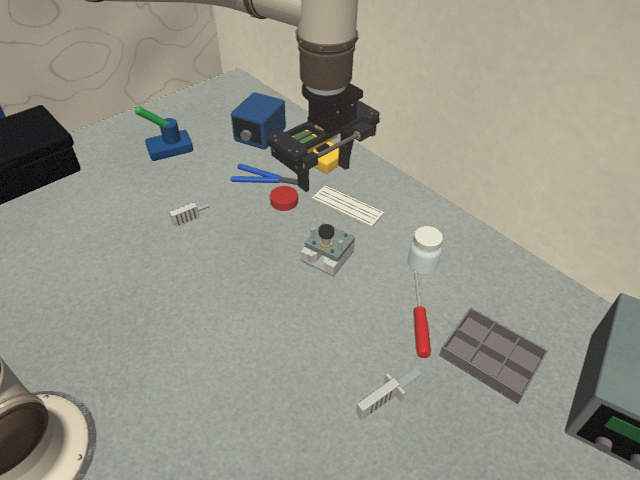

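The scene and side views show the flat gauge at side (380,395) / scene (216,215), with its collar and blade pointing away from the robot. The jig is at side (328,248) / scene (335,265) with its slot facing the robot. The pin gauge is at side (187,214). I'll enlarge the gauge and jig for accurate pixels.

```bash
cat > h.py <<'E'
import numpy as np
from workcell import arm
def ray(n,uv):
    c=arm.camera_info(n);K=c["K"];T=c["cam_to_world"]
    d=np.linalg.solve(K,[*uv,1.]);d=T[:3,:3]@(d*[1,-1,-1]);return T[:3,3],d/np.linalg.norm(d)
def tri(rs):
    A=sum(np.eye(3)-np.outer(d,d) for o,d in rs);b=sum((np.eye(3)-np.outer(d,d))@o for o,d in rs)
    p=np.linalg.solve(A,b);return p,[np.linalg.norm(np.cross(d,p-o)) for o,d in rs]
def plane(r,z): o,d=r;return o+d*(z-o[2])/d[2]
def proj(n,p):
    c=arm.camera_info(n);T=np.linalg.inv(c["cam_to_world"]);q=T[:3,:3]@p+T[:3,3];q=c["K"]@(q*[1,-1,-1]);return q[:2]/q[2]
E
python3 - <<'E'
import cv2,numpy as np
s=cv2.imread("pics/side0.png");c=cv2.imread("pics/scene0.png")
f=lambda i,x,y,w,h:cv2.resize(i[y:y+h,x:x+w],(400,300),interpolation=cv2.INTER_CUBIC)
cv2.imwrite("pics/c.png",np.vstack([np.hstack([f(s,345,350,100,75),f(s,280,210,100,75)]),np.hstack([f(c,180,190,80,60),f(c,295,230,80,60)])]))
E
```

```text
(no output)
```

View pics/c.png

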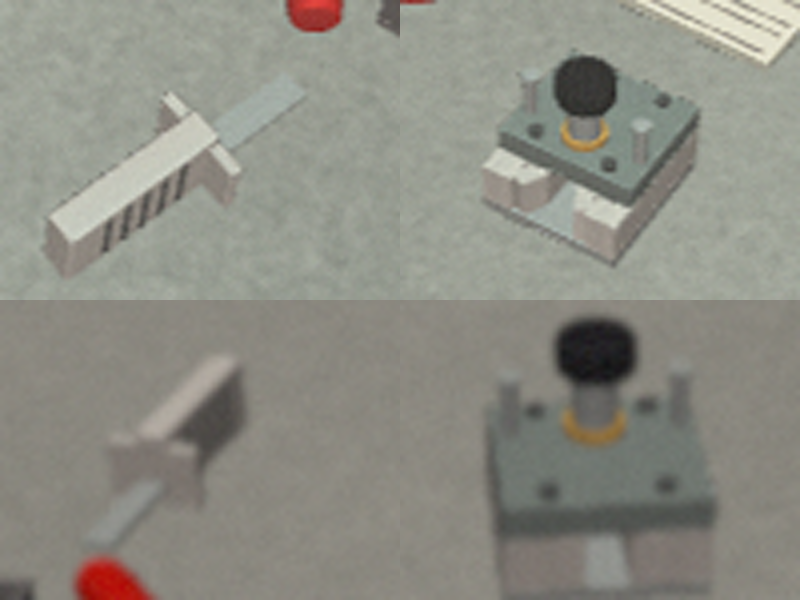

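Crops: handle rear top-mid is at crop (59,230) side and (230,357) scene, and the blade tip is at (297,84) / (99,546). The +y post top is at (531,74) / (681,370) and the -y post top at (643,124) / (510,375). The cap top is at about (586,76) / (597,330). The jig's front bottom corners in the side crop are (482,200) and (615,264).

```bash
python3 - <<'E'
from h import *
np.set_printoptions(precision=4,suppress=True)
sg=lambda u,v:ray("side",(345+u/4-.4,350+v/4-.4)); sj=lambda u,v:ray("side",(280+(u-400)/4-.4,210+v/4-.4))
cg=lambda u,v:ray("scene",(180+u/5-.4,190+(v-300)/5-.4)); cj=lambda u,v:ray("scene",(295+(u-400)/5-.4,230+(v-300)/5-.4))
P={}
for n,a,b in[("rear",sg(59,230),cg(230,357)),("tip",sg(297,84),cg(99,546)),("post+",sj(531,74),cj(681,370)),("post-",sj(643,124),cj(510,375)),("cap",sj(586,76),cj(597,330))]:
    print(n,*tri([a,b]))
r=plane(sg(59,230),.036);t=plane(sg(297,84),.011)
print("rear",r,"tip",t,np.linalg.norm((t-r)[:2]),"yaw",np.arctan2(*(t-r)[1::-1]))
a=plane(sj(531,74),.072);b=plane(sj(643,124),.072);print(a,b,"yaw",np.arctan2(*(b-a)[1::-1])+np.pi/2)
a=plane(sj(482,200),.0);b=plane(sj(615,264),.0);print(a,b,(a+b)/2,np.linalg.norm(a-b),"yaw",np.arctan2(*(b-a)[1::-1])+np.pi/2)
print(plane(sj(586,76),.088))
E
```

```text
rear [ 0.4357 -0.2994  0.0368] [np.float64(0.0008556816284765641), np.float64(0.0008556816284766129)]
tip [ 0.5703 -0.3119  0.0114] [np.float64(0.0011463753994106567), np.float64(0.0011463753994107229)]
post+ [0.622  0.0272 0.0726] [np.float64(0.00016604591928703674), np.float64(0.00016604591928704967)]
post- [ 0.6398 -0.0364  0.0738] [np.float64(0.0006302145011218446), np.float64(0.0006302145011218046)]
cap [ 0.6293 -0.0051  0.0911] [np.float64(0.0008282419887449539), np.float64(0.0008282419887449423)]
rear [ 0.4363 -0.2999  0.036 ] tip [ 0.5711 -0.3128  0.011 ] 0.13535904979424188 yaw -0.09543520127436815
[0.6224 0.0275 0.072 ] [ 0.6412 -0.0359  0.072 ] yaw 0.2878613467335023
[0.5886 0.0282 0.    ] [ 0.6116 -0.0503  0.    ] [ 0.6001 -0.0111  0.    ] 0.08184000315032819 yaw 0.2844770365407401
[ 0.6316 -0.0038  0.088 ]
```

The triangulated heights match the given sizes: handle 37 mm, tip 11, posts 73, and rear-to-tip 135. The jig origin is about (0.631,-0.0045) with yaw about 0.28. The gauge origin is about (0.476,-0.304) with yaw -0.095. Next I move over the gauge and look again with the wrist camera.

The rows are not in the units I measure in: shifts go in shares of 600 mm and turns go in shares of pi rad. I convert before sending: 0.053 m / 0.6 = 0.0883, 0.05 m / 0.6 = 0.0833.

>>> shift_gripper:
  moves:
    - [[0.0833, 0.0442, 0, 0, 0.087], [0.0833, 0.0442, 0, 0, 0.087], [0.0833, 0.0442, 0, 0, 0.087], [0.0833, 0.0442, 0, 0, 0.087], [0.0833, 0.0442, 0, 0, 0.087], [0.0883, 0.0442, 0, 0, 0.087], [0, 0, 0, 0, 0.087]]
  squeeze: 30

```text
t: 0.98
tcp_pos: [0.4637, -0.3057, 0.222]
tool_rot: [-0.705, 0.709, 0.001, -0.0]
contact_force: [-0.0, 0.1, 0.7]
width: 0.0871
gripper_force: 0.0
```

>>> shift_gripper:
  moves:
    - [[0, 0, 0, -0.0587, 0.087], [0, 0, 0, -0.0587, 0.087], [0, 0, 0, -0.0587, 0.087], [0, 0, 0, -0.0587, 0.087], [0, 0, 0, -0.0587, 0.087], [0, 0, 0, -0.0587, 0.087], [0, 0, 0, -0.0587, 0.087], [0, 0, 0, -0.0587, 0.087], [0, 0, 0, 0, 0.087]]

```text
t: 2.1
tcp_pos: [0.4663, -0.3022, 0.2222]
tool_rot: [0.999, -0.048, -0.0, -0.0]
contact_force: [-0.6, -0.1, -0.2]
width: 0.087
gripper_force: 0.0
```

```bash
cat >> h.py <<'E'
from scipy.spatial.transform import Rotation as R
import json,cv2
def snap(name):
    o=arm.observe();im=arm.capture("wrist");cv2.imwrite(f"pics/{name}.png",im[:,:,::-1])
    json.dump([list(o["tcp_pos"]),list(o["tool_rot"])],open(f"pics/{name}.json","w"));return o
def wray(name,uv):
    p,q=json.load(open(f"pics/{name}.json"));c=arm.camera_info("wrist")
    W=np.eye(4);W[:3,:3]=R.from_quat(q).as_matrix();W[:3,3]=p;T=W@c["tool_from_camera"]
    d=np.linalg.solve(c["K"],[*uv,1.]);d=T[:3,:3]@(d*[1,-1,-1]);return T[:3,3],d/np.linalg.norm(d)
def togo(target,yaw):
    "shift in tool axes to bring TCP to target, and turn to bring tool x to yaw"
    o=arm.observe();M=R.from_quat(o["tool_rot"]).as_matrix();y=np.arctan2(M[1,0],M[0,0])
    print("tcp",o["tcp_pos"],"yaw",y,"z axis",M[:,2],"go",M.T@(np.array(target)-o["tcp_pos"]),"turn",-(yaw-y))
E
python3 -c "
from h import *
snap('w1');togo([.4657,-.3026,.006],-.095)"
```

```text
tcp [ 0.46622502 -0.30231647  0.22227304] yaw -0.09715337621035715 z axis [-4.22211525e-04  3.36852690e-04 -9.99999854e-01] go [-0.00039709  0.00039677  0.21627314] turn -0.002153376210357147
```

View pics/w1.png

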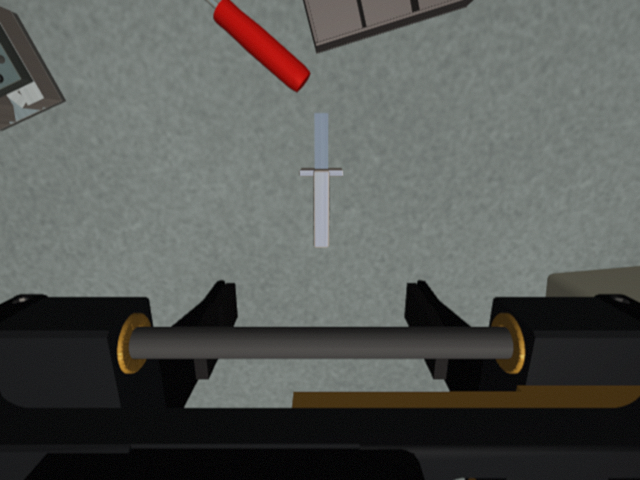

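In the wrist view the gauge lies straight along the image column: handle rear (321.5,247), collar (321,172), tip (321,112). I'll check those positions against the earlier ones.

```bash
python3 - <<'E'
from h import *
for uv,z in[((321.5,247),.036),((321,172),.030),((321,112),.011)]: print(plane(wray("w1",uv),z))
print(tri([wray("w1",(321.5,247)),ray("side",(345+59/4-.4,350+230/4-.4))]))
E
```

```text
[ 0.435306   -0.30139942  0.036     ]
[ 0.5123819  -0.30836494  0.03      ]
[ 0.57009557 -0.31397988  0.011     ]
(array([ 0.43571457, -0.30100156,  0.03793368]), [np.float64(0.0004902007218499814), np.float64(0.0004902007218500357)])
```

To row units: 0.05 m / 0.6 = 0.0833, 0.0017 m / 0.6 = 0.0028.

>>> shift_gripper:
  moves:
    - [[-0.0017, 0.0028, 0.0833, 0, 0.087], [0, 0, 0.0833, 0, 0.087], [0, 0, 0.0833, 0, 0.087], [0, 0, 0.0833, 0, 0.06], [0, 0, 0.02, 0, 0.06], [0, 0, 0.005, 0, 0.04], [0, 0, 0, 0, 0.01], [0, 0, 0, 0, 0.01], [0, 0, 0, 0, 0.01], [0, 0, 0, 0, 0.01]]
  squeeze: 30

```text
t: 3.4
tcp_pos: [0.4651, -0.3047, 0.0082]
tool_rot: [0.999, -0.047, 0.001, 0.0]
contact_force: [-0.5, -0.3, 0.6]
width: 0.0246
gripper_force: 0.0
```

>>> shift_gripper:
  moves:
    - [[0, 0, 0, 0, 0.01], [0, 0, 0, 0, 0.01]]

```text
t: 3.65
tcp_pos: [0.4649, -0.3045, 0.0078]
tool_rot: [0.999, -0.047, 0.0, -0.0]
contact_force: [-0.1, 0.9, 2.4]
width: 0.0156
gripper_force: 30.0
```

To row units: -0.0486 m / 0.6 = -0.081, 0.0146 m / 0.6 = 0.0243, -0.188 rad / 3.1416 = -0.0598.

>>> shift_gripper:
  moves:
    - [[0, 0, -0.05, 0, 0.01], [0, 0, -0.05, 0, 0.01], [0, 0, -0.0667, -0.0595, 0.01], [0, 0, 0, -0.0598, 0.01], [0.0243, -0.081, 0, 0, 0.01], [0.0243, -0.081, 0, 0, 0.01], [0.0243, -0.081, 0, 0, 0.01], [0.0243, -0.081, 0, 0, 0.01], [0.0243, -0.081, 0, 0, 0.01], [0, 0, 0, 0, 0.01]]

```text
t: 4.9
tcp_pos: [0.4677, -0.0482, 0.1073]
tool_rot: [0.99, 0.142, -0.0, -0.0]
contact_force: [-0.4, 0.9, -1.6]
width: 0.0158
gripper_force: 30.0
```

```bash
python3 -c "
from h import *
arm.capture('side');snap('w2');togo([.468,-.051,.0095],.28)"
```

```text
tcp [ 0.4674643  -0.05049165  0.10720622] yaw 0.28097236925841745 z axis [-1.06984761e-03 -1.65872181e-04 -9.99999414e-01] go [0.00047866 0.00065037 0.09770568] turn 0.000972369258417427
```

View pics/w2.png

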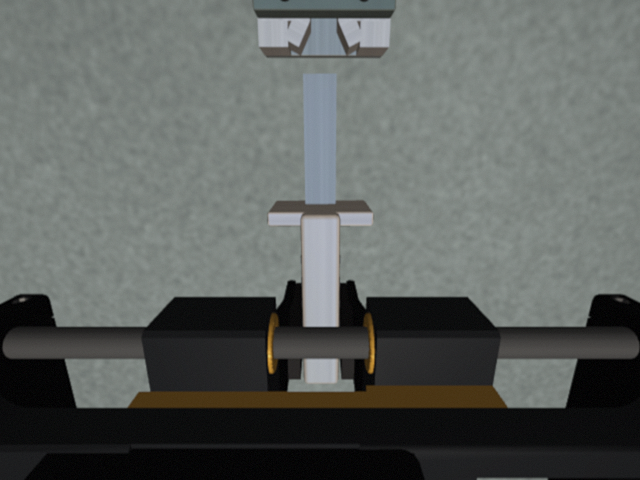

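The blade is centred at column ~319.5 with its tip at row 74. The jig front spans columns ~261–388 at row 56. I'll enlarge to measure the lateral offset and yaw.

```bash
python3 -c "
import cv2
i=cv2.imread('pics/w2.png')[0:120,240:400];cv2.imwrite('pics/w2c.png',cv2.resize(i,(800,600),interpolation=cv2.INTER_CUBIC))"
```

```text
(no output)
```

View pics/w2c.png

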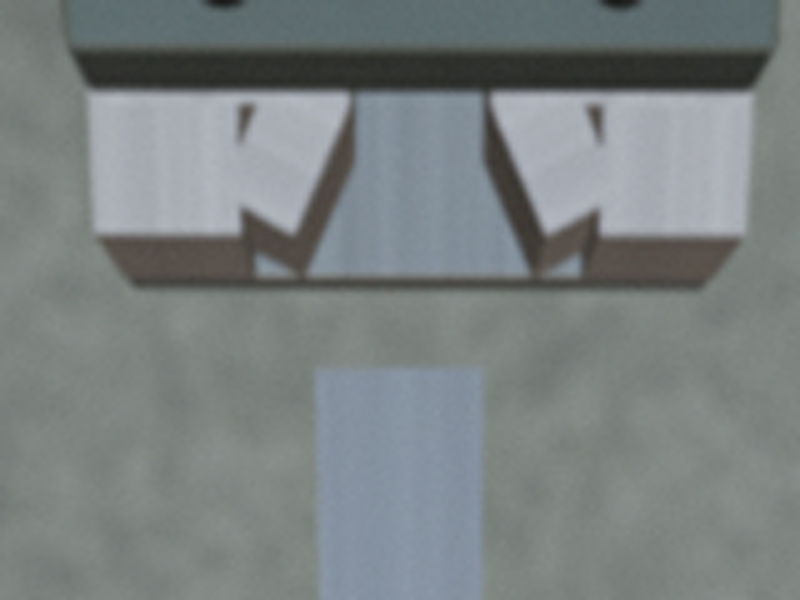

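Enlarged, the front edge is level in the image, so the yaw already agrees. Its corners are at (138,288) and (704,288), centre 421; the slot walls centre on ~421 and the blade tip on (400,368).

```bash
python3 - <<'E'
from h import *
f=lambda u,v:wray("w2",(240+u/5-.4,v/5-.4))
p,q=json.load(open("pics/w2.json"));M=R.from_quat(q).as_matrix()
for n,r,z in[("L",f(138,288),0),("Rr",f(704,288),0),("mid",f(421,288),0),("plateL",f(69,50),.046),("plateR",f(776,48),.046),("tip",f(400,368),.110),("handle rear",wray("w2",(320.5,382)),.136),("collar",wray("w2",(320.5,203)),.129)]:
    w=plane(r,z);print(n,w,"tool",M.T@(w-p))
E
```

```text
L [0.58507332 0.0223268  0.        ] tool [ 0.13301601 -0.03616628  0.10713268]
Rr [ 0.60708321 -0.05383291  0.        ] tool [0.13289351 0.04310995 0.10711796]
mid [ 0.59607993 -0.01575882  0.        ] tool [0.13295475 0.00347784 0.10712532]
plateL [0.5991644  0.02665017 0.046     ] tool [ 0.14771231 -0.03639334  0.06111945]
plateR [ 0.62135407 -0.04946265  0.046     ] tool [0.14777554 0.04288805 0.06110456]
tip [ 0.56831971 -0.02114103  0.11      ] tool [ 0.10469636  0.00087716 -0.00284876]
handle rear [ 0.44031381 -0.05857939  0.136     ] tool [-0.0286953   0.00109384 -0.02872853]
collar [ 0.51889472 -0.03585062  0.129     ] tool [ 0.05311285  0.00120313 -0.02180231]
```

To row units: 0.04 m / 0.6 = 0.0667, 0.0024 m / 0.6 = 0.004.

>>> shift_gripper:
  moves:
    - [[0, 0.004, 0.0667, 0, 0.01], [0, 0, 0.0667, 0, 0.01], [0, 0, 0.0292, 0, 0.01], [0.025, 0, 0, 0, 0.01], [0.0167, 0, 0, 0, 0.01], [0.0083, 0, 0, 0, 0.01], [0.0083, 0, 0, 0, 0.01], [0.0083, 0, 0, 0, 0.01], [0.0083, 0, 0, 0, 0.01], [0, 0, 0, 0, 0.01]]

```text
t: 6.25
tcp_pos: [0.5121, -0.0404, 0.0099]
tool_rot: [0.99, 0.14, 0.0, -0.0]
contact_force: [0.4, 2.5, -1.9]
width: 0.016
gripper_force: 30.0
```

```bash
python3 -c "
from h import *
snap('w3');togo([.5455,-.0307,.0095],.28)"
```

```text
tcp [ 0.51208907 -0.04036934  0.0099534 ] yaw 0.28046011348266564 z axis [ 4.97109009e-04  2.17954930e-04 -9.99999853e-01] go [ 3.47817083e-02 -4.34339729e-05  4.72113961e-04] turn 0.0004601134826656139
```

View pics/w3.png

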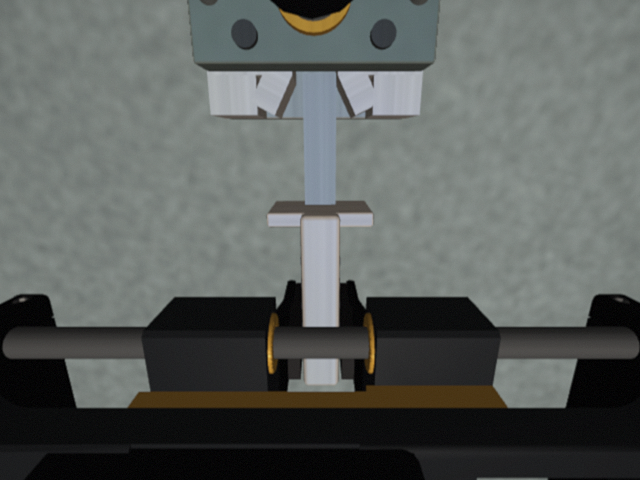

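Now the tip is in the funnel, with the blade at column ~319.5 and the jig block spanning ~209–422, centre ~315.5. It looks slightly off to the other side, so I'll enlarge.

```bash
python3 -c "
import cv2
i=cv2.imread('pics/w3.png')[40:220,200:440];cv2.imwrite('pics/w3c.png',cv2.resize(i,(800,600),interpolation=cv2.INTER_CUBIC))"
```

```text
(no output)
```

View pics/w3c.png

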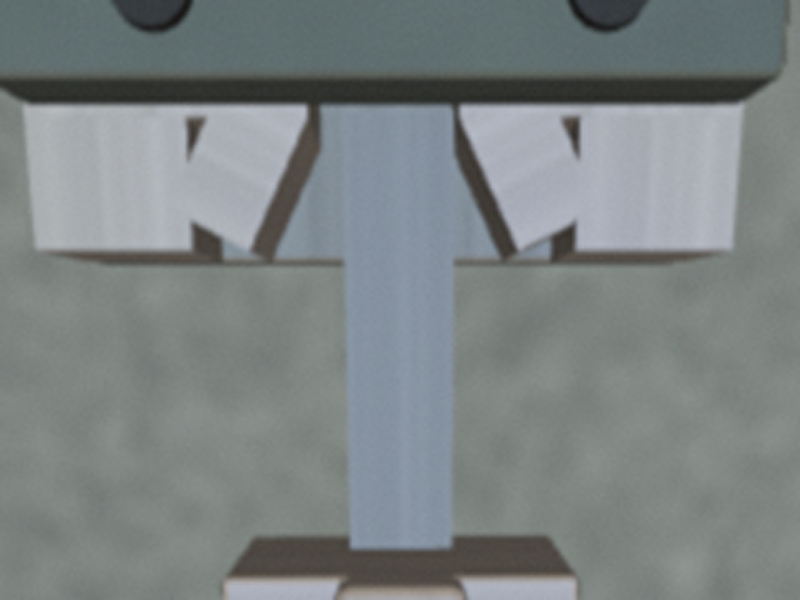

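The blade sits ~11.5 crop pixels right of the slot centre, about 1.5 mm, which agrees with the 2.5 N side force. I'll correct by -1.5 mm and slide on.

To row units: 0.005 m / 0.6 = 0.0083, -0.0015 m / 0.6 = -0.0025.

>>> shift_gripper:
  moves:
    - [[-0.0033, -0.0025, 0, 0, 0.01], [0.0067, 0, 0, 0, 0.01], [0.0083, 0, 0, 0, 0.01], [0.0083, 0, 0, 0, 0.01], [0.0083, 0, 0, 0, 0.01], [0, 0, 0, 0, 0.01]]

```text
t: 7.05
tcp_pos: [0.5283, -0.0345, 0.01]
tool_rot: [0.99, 0.139, 0.0, 0.0]
contact_force: [-0.4, 0.3, -1.1]
width: 0.0157
gripper_force: 30.0
```

>>> shift_gripper:
  moves:
    - [[0.0083, 0, 0, 0, 0.01], [0.0083, 0, 0, 0, 0.01], [0.0083, 0, 0, 0, 0.01], [0.0033, 0, 0, 0, 0.01], [0, 0, 0, 0, 0.01]]

```text
t: 7.68
tcp_pos: [0.5441, -0.0299, 0.01]
tool_rot: [0.99, 0.139, -0.0, -0.0]
contact_force: [-0.8, 0.7, -2.9]
width: 0.0157
gripper_force: 30.0
```

To row units: 0.001 m / 0.6 = 0.0017.

>>> shift_gripper:
  moves:
    - [[0.0017, 0, 0.0017, 0, 0.01], [0.0017, 0, 0, 0, 0.01], [0, 0, 0, 0, 0.01]]

```text
t: 8.05
tcp_pos: [0.546, -0.0294, 0.009]
tool_rot: [0.99, 0.139, -0.0, 0.0]
contact_force: [-0.0, 0.6, -0.4]
width: 0.0159
gripper_force: 30.0
```

>>> shift_gripper:
  moves:
    - [[0.0017, 0, 0, 0, 0.01], [0.0017, 0, 0, 0, 0.01], [0, 0, 0, 0, 0.01]]

```text
t: 8.43
tcp_pos: [0.5479, -0.0288, 0.009]
tool_rot: [0.99, 0.139, -0.0, -0.0]
contact_force: [-0.9, 0.5, -1.5]
width: 0.0158
gripper_force: 30.0
```

>>> shift_gripper:
  moves:
    - [[0.0017, 0, 0, 0, 0.01], [0, 0, 0, 0, 0.01]]

```text
t: 8.68
tcp_pos: [0.548, -0.0288, 0.0088]
tool_rot: [0.99, 0.139, -0.001, 0.0]
contact_force: [-2.5, -0.9, -0.1]
width: 0.0157
gripper_force: 30.0
```

To row units: 0.001 m / 0.6 = 0.0017.

>>> shift_gripper:
  moves:
    - [[0.0017, 0, 0, 0, 0.01], [0.0017, 0, 0, 0, 0.01], [0, 0, 0, 0, 0.01]]

```text
t: 9.05
tcp_pos: [0.548, -0.0288, 0.0085]
tool_rot: [0.99, 0.139, -0.003, 0.0]
contact_force: [-6.0, -2.7, 1.0]
width: 0.0158
gripper_force: 30.0
```

```bash
python3 -c "
from h import *
snap('w4');cv2.imwrite('pics/s4.png',arm.capture('side')[:,:,::-1]);togo([.5455,-.0307,.0095],.28)
a=cv2.imread('pics/w4.png')[20:260,160:480];b=cv2.imread('pics/s4.png')[190:310,240:400]
cv2.imwrite('pics/c4.png',cv2.hconcat([cv2.resize(a,(400,300)),cv2.resize(b,(400,300))]))"
```

```text
tcp [ 0.54798178 -0.02874881  0.00847562] yaw 0.2789756270164841 z axis [-0.00603939 -0.00112733 -0.99998113] go [-0.00292934  0.00119176 -0.00100717] turn -0.001024372983515931
```

View pics/c4.png

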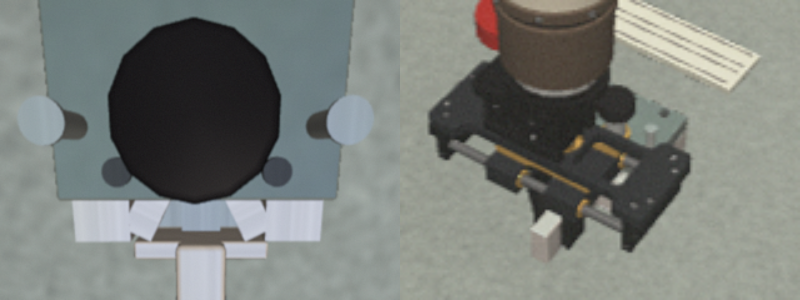

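The collar is flush against the jig front, centred, and takes 6 N of push. I'll relax the push, release, and rise.

To row units: -0.0026 m / 0.6 = -0.0043, 0.0007 m / 0.6 = 0.0012.

>>> shift_gripper:
  moves:
    - [[-0.0043, 0, 0.0012, 0, 0.01], [0, 0, 0, 0, 0.01], [0, 0, 0, 0, 0.05], [0, 0, 0, 0, 0.05], [0, 0, 0, 0, 0.05], [0, 0, 0, 0, 0.05], [0, 0, 0, 0, 0.05]]

```text
t: 10.02
tcp_pos: [0.5485, -0.0287, 0.0084]
tool_rot: [0.99, 0.139, 0.0, -0.0]
contact_force: [-0.6, 0.3, -0.1]
width: 0.0487
gripper_force: 0.0
```

>>> shift_gripper:
  moves:
    - [[0, 0, -0.05, 0, 0.05], [0, 0, -0.0833, 0, 0.05], [0, 0, -0.0833, 0, 0.05], [0, 0, -0.0667, 0, 0.0], [0, 0, 0, 0, 0], [0, 0, 0, 0, 0]]

```text
t: 10.78
tcp_pos: [0.5476, -0.0287, 0.1777]
tool_rot: [0.99, 0.139, -0.001, -0.0]
contact_force: [-1.3, -1.1, -0.4]
width: 0.0278
gripper_force: 0.0
```

```bash
python3 -c "
from h import *
snap('w5');cv2.imwrite('pics/s5.png',arm.capture('side')[:,:,::-1]);togo([.629,-.0055,.13],.28)
a=cv2.imread('pics/w5.png')[0:300,120:520];b=cv2.imread('pics/s5.png')[200:300,260:393]
cv2.imwrite('pics/c5.png',cv2.hconcat([cv2.resize(a,(400,300)),cv2.resize(b,(400,300))]))"
```

```text
tcp [ 0.54731689 -0.02885969  0.17677892] yaw 0.27946884823179213 z axis [-3.17888138e-03 -4.36743878e-04 -9.99994852e-01] go [8.51057726e-02 9.97648606e-05 4.65088114e-02] turn -0.0005311517682078937
```

View pics/c5.png

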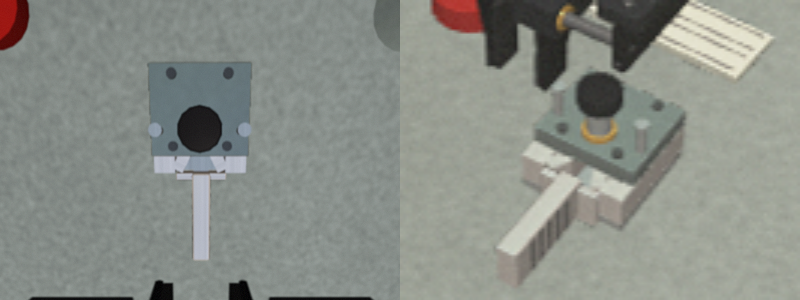

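The gauge stands home and released. Cap centre by three estimates is about (0.630,-0.005). I'll move over it with the fingers closed.

To row units: 0.043 m / 0.6 = 0.0717, 0.0425 m / 0.6 = 0.0708.

>>> shift_gripper:
  moves:
    - [[0.0717, 0, 0, 0, 0], [0.0708, 0, 0, 0, 0], [0, 0, 0.0667, 0, 0], [0, 0, 0.0583, 0, 0], [0, 0, 0, 0, 0], [0, 0, 0, 0, 0]]

```text
t: 11.62
tcp_pos: [0.6312, -0.0051, 0.104]
tool_rot: [0.99, 0.14, 0.0, 0.0]
contact_force: [0.7, 0.2, 0.7]
width: 0.0002
gripper_force: 0.0
```

```bash
python3 -c "
from h import *
togo([.630,-.005,.088],.28);print(arm.observe()['width'])
print(plane(wray('w5',(319,129)),.088))"
```

```text
tcp [ 0.63120532 -0.00514545  0.10396853] yaw 0.280236348381739 z axis [ 9.07787828e-04 -5.35804608e-04 -9.99999444e-01] go [-0.00112964 -0.00048538  0.01596735] turn 0.0002363483817389711
0.00019855134985215939
[ 0.62894842 -0.00537358  0.088     ]
```

To row units: 0.013 m / 0.6 = 0.0217, -0.0012 m / 0.6 = -0.002.

>>> shift_gripper:
  moves:
    - [[-0.002, -0.0008, 0.0217, 0, 0], [0, 0, 0.0017, 0, 0], [0, 0, 0.0033, 0, 0], [0, 0, 0.0033, 0, 0], [0, 0, 0, 0, 0], [0, 0, 0, 0, 0]]

```text
t: 12.38
tcp_pos: [0.6293, -0.005, 0.0857]
tool_rot: [0.99, 0.139, 0.0, 0.0]
contact_force: [-0.7, -0.4, 2.2]
width: 0.0002
gripper_force: 1.2
```

>>> shift_gripper:
  moves:
    - [[0, 0, 0.005, 0, 0], [0, 0, 0.005, 0, 0], [0, 0, 0.0033, 0, 0], [0, 0, 0, 0, 0], [0, 0, 0, 0, 0]]

```text
t: 13.0
tcp_pos: [0.6294, -0.005, 0.0777]
tool_rot: [0.99, 0.139, 0.0, 0.0]
contact_force: [-1.5, -0.7, 5.0]
width: 0.0003
gripper_force: 2.5
```

>>> shift_gripper:
  moves:
    - [[0, 0, 0.0033, 0, 0], [0, 0, 0.0033, 0, 0], [0, 0, 0, 0, 0], [0, 0, 0, 0, 0]]

```text
t: 13.5
tcp_pos: [0.6294, -0.005, 0.0739]
tool_rot: [0.99, 0.14, 0.0, 0.0]
contact_force: [-1.4, -0.1, 6.8]
width: 0.0004
gripper_force: 3.1
```

To row units: 0.0017 m / 0.6 = 0.0028.

>>> shift_gripper:
  moves:
    - [[0, 0, 0.0028, 0, 0], [0, 0, 0, 0, 0], [0, 0, 0, 0, 0], [0, 0, 0, 0, 0], [0, 0, 0, 0, 0], [0, 0, 0, 0, 0]]

```text
t: 14.25
tcp_pos: [0.6294, -0.005, 0.0724]
tool_rot: [0.99, 0.139, 0.0, 0.0]
contact_force: [-1.6, 0.3, 7.8]
width: 0.0004
gripper_force: 3.4
```

```bash
python3 -c "
from h import *
cv2.imwrite('pics/s6.png',arm.capture('side')[:,:,::-1]);cv2.imwrite('pics/f6.png',arm.capture('scene')[:,:,::-1])
a=cv2.imread('pics/f6.png')[210:300,275:395];b=cv2.imread('pics/s6.png')[190:310,240:400]
cv2.imwrite('pics/c6.png',cv2.hconcat([cv2.resize(a,(400,300)),cv2.resize(b,(400,300))]))"
```

```text
(no output)
```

View pics/c6.png

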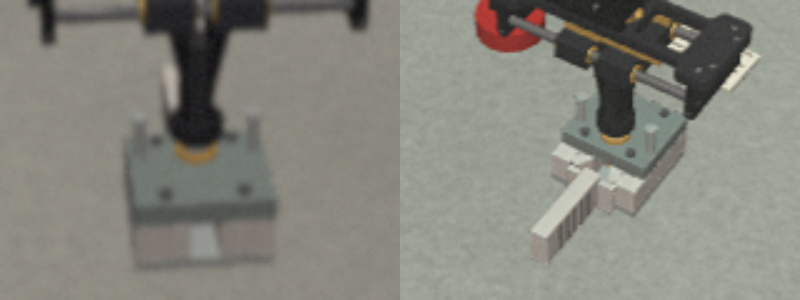

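The cap is down at post height (TCP z 72.4 mm, about 7.8 N), and the gauge is still home and untouched. I'm handing the job in.

```bash
python3 -c "
from workcell import arm
print(arm.finish_job())"
```

```text
the job is handed in; nothing more can be done
None
```

The flat gauge is home in the slot and released, the key is held level with the posts (fingertips at 72.4 mm, about 7.8 N), and the job is handed in; the hand-in call returned no verdict.

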